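# Index the parts carousel in the service van

### The arm

A 6-joint arm with a two-finger parallel gripper is mounted at the origin on the work surface. World frame = base frame: x ahead of the robot, y to its left, z up, the work surface at z = 0. Lengths are in mm, angles in rad, forces in N, time in s.
With the tool pointing down it reaches from about 375 to 900 mm from the base axis. Payload 3.1 kg.
Tool frame: the origin (TCP) lies at the very end of the fingers, on their centre line; the grasp point (between the pads) lies 19 mm behind it; z points along the fingers, y is the direction in which the jaws open and shut (so a half turn about z gives the same grasp; the last joint's range is limited). The gripper opens to 87 mm and grips with 3 to 60 N. Pads are 19 mm wide; open, the fingers measure 117 mm over their backs; the gripper's body (75 mm by 190 mm) begins 51 mm behind the grasp point.
Start: joints at [-1.302, 0.527, 1.433, -0, 1.181, -0.178], TCP at [270.633, -563.342, 222.548] pointing down, gripper open.
Joint ranges: [-3.08, 3.08], [-0.75, 2.2], [0.22, 2.44], [-1.43, 4.57], [0, 2.65], [-2.85, 2.85]. Speed limits (rad/s): [2.79, 2.79, 3.14, 3.14, 3.14, 3.14].

### API

Orientations are given as a unit quaternion [x, y, z, w].
In Python, from plant import env gives the robot as it stands.
- The arm moves only by the tool apply_moves, never from a script. Its argument "series" is a list of rows, each a list of 7 numbers: the shift along the tool's x, y, z in cm, then the turn, a rotation vector about the tool's x, y, z in degrees, then the finger opening in cm, from 0 to 8.7. In form: [[dx, dy, dz, ax, ay, az, gripper], ...]. A call has 1 to 20 rows; each row shifts and turns the commanded pose from where the row before left it, along the tool's axes as they then stand; what a row does not reach is not made up. A row lasts 1/8 s, in which the tool goes at most 62.5 mm and 10.7 degrees, less where a joint would pass 70% of its speed; a pose out of reach is approached as far as the arm can. A call is refused whole if a number of a shift passes 6.25 or a number of a turn 10.7, either way. A call with a gripper value outside its range is refused whole. The fingers move at their own pace and stop on an object; "grip_force" is the grip in N (left out, the last holds). Time passes only in rows, so rows that do not move let the fingers close. It gives the time, the measured TCP pose, the force and the opening at its end, in the units of the state.
- env.state(): the state, without advancing time (a new reading comes with each control period).
- env.capture(name): name is "scene" or "top" or "wrist"; returns a dict with "frame" (384x512x3 uint8, blue, green, red), "intrinsics" (3x3 intrinsics, pixels), "dist" ([k1, k2, p1, p2, k3] as OpenCV has them; the pictures are not rectified), "R" (3x3) and "t" (3): a world point X has camera coordinates R X + t; the wrist camera has in their place "hand_eye" (4x4, takes a point from camera to tool coordinates, whose origin is the TCP and whose axes are the flange's). Camera axes: x right, y down, z forward; pixel columns grow to the right and rows downward; lengths in mm; the calibration is good to about 2 mm. A picture is of the moment at which its call begins: read the wrist's pose just before it. There is no depth.
- env.close_job(): hands the job in, once; it reports no verdict.
The state is a dict: "t": time; "joint_pos": joint angles; "qd": joint speeds; "joint_torque": joint torques, N m; "ee_pos": TCP position; "orientation": TCP orientation; "ft_force": force on the tool from outside, world axes, zero at the start; "wrist_torque": the same for the moment, N m; "width": opening from 0.0 (shut) to 1.0 (fully open).
Only numpy, scipy, OpenCV 4.12 (cv2) and the standard library are available. Lean on these libraries where they do the work, as an engineer would, in place of code of your own. Each camera call takes 0.05 s, during which the arm holds its last target.

### The job

The round parts carousel on the van's bench has been left with its round cup away from the pick-up ledge. Turn it by its upright handle post until the round cup stands at the ledge, clicked into that station, then let go.

Things in the scene. Friction and masses are not known exactly. Their poses are not given: they have to be found in the camera images.
- carousel (a joint): Turn of the deck (black disc, 300 mm across, top 35 mm above the bench), rad, counter-clockwise from above. Detents: 0 (plain bin at the ledge), 1.571 (divided bin), 3.142 (round cup); stops at -0.25 and 3.39. Starts at rest on, or stuck between, the first two. Let go within 0.3 of a detent it pulls itself in, to within 0.06; midway it stays. Needs up to 4 N at the post.
- handle_post (a point): Upright aluminium round post, 20 mm across, fixed on the deck 110 mm from its axis, a quarter turn clockwise of the round cup; top 135 mm above the bench. This point: on its centre line, 115 mm up. The point turns with the deck: z up, +y towards the deck's axis, 110 mm away. Bins and cup end 75 mm up, so there is room about the post's upper part; fingers may slip round it, keeping one heading.
- round_cup (a point): Centre of the mouth (75 mm above the bench) of the round red cup, 76 mm across, 40 mm high, fixed on the deck 90 mm from its axis. The other two red containers are rectangular: one plain, one divided. The ledge is a low aluminium tray, 60 by 90 mm, fixed to the bolted-down base just outside the deck roughly on the robot's side; at the station the cup lies between it and the deck's axis.

How it is judged:
By the outcome, as a careful person would: the job done as asked, in the order asked, and still so for the second after the job is handed in, with the robot touching nothing.
It also fails if it takes over 43 s, if anything falls off the work surface, if the arm or the gripper's body presses on something with over 40 N, if the wrist force passes 120 N, or if a joint passes its speed limit or range.

## Working session

There is one attempt and no reset: what is moved stays moved. The work goes in short steps, Python scripts to look and compute and a tool call to move; the robot and the scene stay as the last step left them, time stands still between calls to the robot, and variables do not carry over. Pictures are saved under pics/ and viewed, and the job is handed in when it is done.

Besides the shell and the picture viewer there is one more tool, called after "Emit:" as name(argument=value, ...), one argument or row to a line, values as JSON. apply_moves: Moves the arm, as the interface text tells. Its arguments: {"type":"object","properties":{"series":{"type":"array","items":{"type":"array","items":{"type":"number"}}},"grip_force":{"type":"number"}},"required":["series"]}

```bash
mkdir -p pics
python3 - <<'E'
from plant import env
import cv2
s=env.state(); print({k:(v if not hasattr(v,'tolist') else v.tolist()) for k,v in s.items()})
for n in("scene","top"):
    c=env.capture(n); cv2.imwrite(f"pics/{n}0.png",c["frame"]); print(n,c["intrinsics"],c["dist"],c["R"],c["t"])
E
```

```text
{'t': 0.0, 'joint_pos': [-1.301517861359556, 0.5284681334569573, 1.4339022186896369, 9.709712050100605e-06, 1.1814079762306067, -0.17851222421806295], 'qd': [-0.001809344374766884, -0.0007466903255073505, 0.0012331829890829071, -0.00042883367232689814, 0.00048364850292296997, 0.001496095797804967], 'joint_torque': [0.00020958167169737862, -44.004396200180054, -17.659533619880676, 0.06322595989331603, 0.0582860189024359, -0.00017652244423516095], 'ee_pos': [270.43241836630284, -562.6461976334609, 221.57046569758265], 'orientation': [0.975039795902678, 0.22202748049017634, -4.509454893850543e-05, -0.0010919156240645081], 'ft_force': [-0.5100322187113343, 0.8548755001702784, 0.059599490327054236], 'wrist_torque': [0.01131357096694239, -0.006875724406634779, -0.02176214736928947], 'width': 1.0023368431613626}
scene [[420.86446023   0.         256.70359349]
 [  0.         420.86446023 192.51494503]
 [  0.           0.           1.        ]] [0.02808297 0.         0.         0.         0.        ] [[-5.02098340e-01  8.64810464e-01  3.44443349e-04]
 [ 6.22853112e-01  3.61897125e-01 -6.93602531e-01]
 [-5.99959380e-01 -3.48042142e-01 -7.20357835e-01]] [ 251.88373165 -302.56615327 1271.03944813]
top [[354.09077813   0.         250.79460897]
 [  0.         354.09077813 188.94331758]
 [  0.           0.           1.        ]] [-0.10407726  0.          0.          0.          0.        ] [[ 0.0143434  -0.99968056  0.02080993]
 [-0.99827523 -0.01550195 -0.05662372]
 [ 0.05692823 -0.01996186 -0.99817869]] [ 16.68167421 540.26997251 735.64640107]
```

View pics/scene0.png

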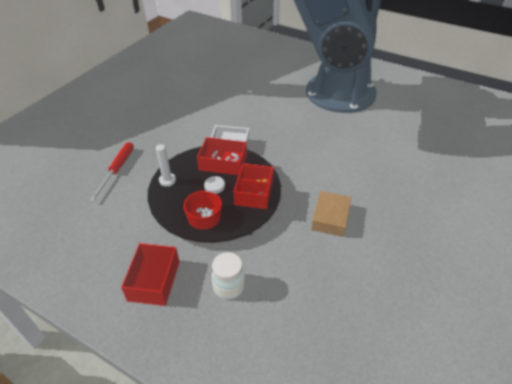

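View pics/top0.png

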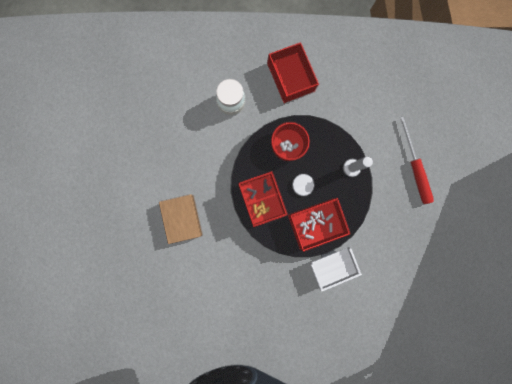

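Top view: the plain bin is at the ledge (about 335,270), the cup is opposite (290,141) and the post is on the right (top at 367,162, foot at 351,168). The deck therefore starts near 0 and has to turn about π counter-clockwise. The post will travel from the −y side, past the far side, to the +y side.

```bash
cat > h.py <<'E'
from plant import env
import cv2, numpy as np
def ray(c,uv):
    n=cv2.undistortPoints(np.array([[uv]],float),c["intrinsics"],c["dist"])[0,0]
    R=np.array(c["R"]);t=np.array(c["t"]);return -R.T@t,R.T@np.array([n[0],n[1],1])
def on(c,uv,z):
    o,d=ray(c,uv);return o+d*(z-o[2])/d[2]
def two(c1,u1,c2,u2):
    o1,d1=ray(c1,u1);o2,d2=ray(c2,u2)
    s=np.linalg.lstsq(np.c_[d1,-d2],o2-o1,rcond=None)[0];a=o1+s[0]*d1;b=o2+s[1]*d2
    return (a+b)/2,np.linalg.norm(a-b)
def deck(c):
    f=c["frame"];m=(f.max(2)<40).astype(np.uint8)
    return m
E
python3 - <<'E'
from h import *
c=env.capture("top");s=env.capture("scene");f=c["frame"]
def show(c,n,x0,y0,w,h,k): cv2.imwrite(n,cv2.resize(c["frame"][y0:y0+h,x0:x0+w],None,fx=k,fy=k,interpolation=cv2.INTER_CUBIC))
show(c,"pics/tz.png",220,100,160,200,3);show(s,"pics/sz.png",140,120,150,120,5)
m=(f.max(2)<45).astype(np.uint8);n,l,st,ce=cv2.connectedComponentsWithStats(m)
for i in range(1,n):
    if st[i,4]>1500: print(i,st[i],ce[i])
i=l[200,350] or l[140,330]
cn=max(cv2.findContours((l==i).astype(np.uint8),cv2.RETR_EXTERNAL,cv2.CHAIN_APPROX_NONE)[0],key=cv2.contourArea)[:,0]
p=np.array([on(c,u,35)[:2] for u in cv2.convexHull(cn)[:,0]])
(cx,cy),r=cv2.minEnclosingCircle(p.astype(np.float32));print("deck",cx,cy,r)
# red
hsv=cv2.cvtColor(f,cv2.COLOR_BGR2HSV);rm=(((hsv[...,0]<8)|(hsv[...,0]>172))&(hsv[...,1]>150)).astype(np.uint8)
n,l,st,ce=cv2.connectedComponentsWithStats(rm)
for i in range(1,n):
    if st[i,4]>150: 
        q=(st[i,0]+st[i,2]/2-.5,st[i,1]+st[i,3]/2-.5);print(st[i],q,on(c,q,75))
print("post top",on(c,(367,162),135),two(c,(367,162),s,(161,147)))
print("hub",on(c,(303,185),50),"ledge",on(c,(336,270),25))
E
```

```text
1 [ 237  116  134  140 5699] [308.90296543 178.21337077]
deck 572.01708984375 -5.564262866973877 740.5331420898438
[ 268   44   50   58 1877] (np.float64(292.5), np.float64(72.5)) [773.41400857 -54.92302682  75.        ]
[ 271  122   39   39 1007] (np.float64(290.0), np.float64(141.0)) [632.67780719 -50.2088424   75.        ]
[412 159  21  44 455] (np.float64(422.0), np.float64(180.5)) [ 559.06695535 -320.73125457   75.        ]
[ 239  171   48   56 1421] (np.float64(262.5), np.float64(198.5)) [518.24042098   2.85503548  75.        ]
[ 288  198   62   54 1630] (np.float64(318.5), np.float64(224.5)) [ 468.90851576 -107.57837739   75.        ]
post top [ 585.62331994 -184.08032337  135.        ] (array([ 585.88253294, -184.84657277,  131.93317296]), np.float64(0.6855105436538956))
hub [547.6533738  -80.62666368  50.        ] ledge [ 371.67327075 -156.47865197   25.        ]
```

View pics/tz.png

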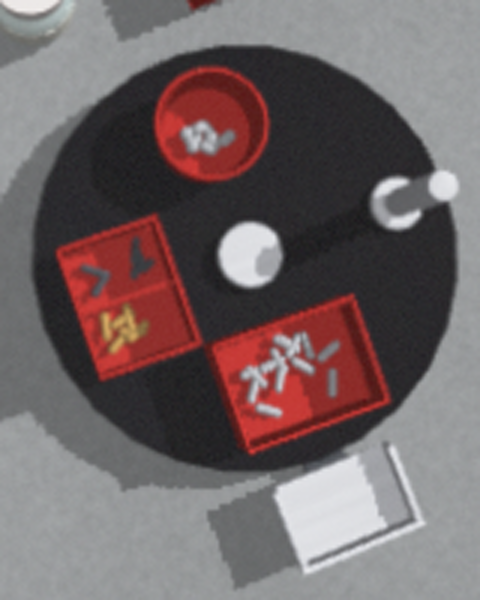

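View pics/sz.png

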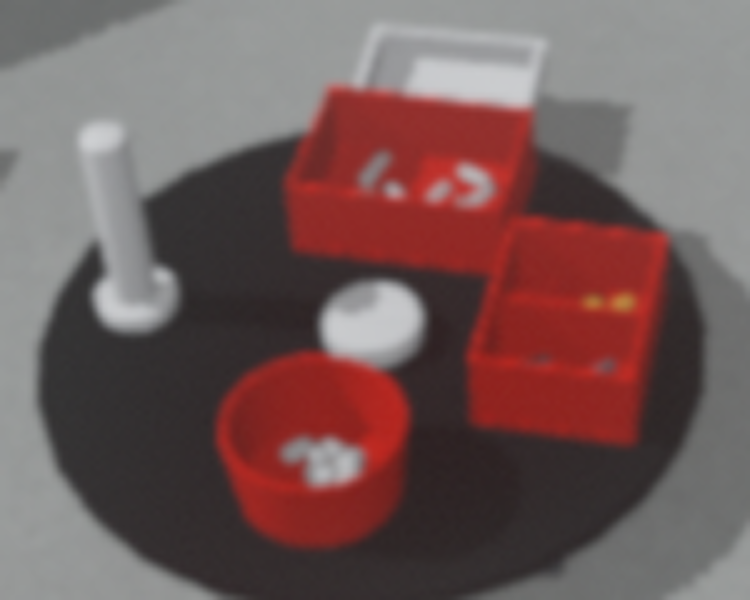

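Run:
```python
from h import *
c=env.capture("top")
P=on(c,(367.7,162),135)[:2];C=on(c,(290,141),75)[:2]
d=C-P;L=np.hypot(*d);u=d/L;a=(110**2-90**2+L*L)/2/L;h=np.sqrt(110**2-a*a)
for sg in(1,-1):print("axis",P+u*a+sg*h*np.array([-u[1],u[0]]))
print("deck centre px",on(c,(301.9,185.9),35))
pl=on(c,(318.9,224.6),75)
# ledge: corners tz px
for q in [(275,490),(387,443),(424,522),(306,572)]: print(on(c,(220+q[0]/3,100+q[1]/3),20))
A=on(c,(301.9,185.9),35)[:2]
for n,X in(("P",P),("C",C),("pl",pl)): v=X[:2]-A;print(n,X,np.hypot(*v),np.arctan2(v[1],v[0]))
from scipy.spatial.transform import Rotation as R
s=env.state();print(R.from_quat(s["orientation"]).as_matrix())
```

```text
axis [548.43603259 -81.88412315]
axis [ 679.07611677 -127.32691336]
deck centre px [546.80241939 -80.8627792   35.        ]
[ 384.81663915 -105.57669938   20.        ]
[ 418.09568318 -185.3998324    20.        ]
[ 362.15238255 -212.88409207   20.        ]
[ 327.18448465 -128.40368278   20.        ]
P [ 585.65301498 -185.39690604] 111.52018853497057 -1.214961776360708
C [632.67780719 -50.2088424 ] 91.18248774815622 0.3428602962987279
pl [ 468.72060822 -108.37216604   75.        ] 82.78608337055283 -2.8028570376386184
[[ 9.01385108e-01  4.33018255e-01 -2.80995989e-04]
 [ 4.33018299e-01 -9.01384516e-01  1.05250381e-03]
 [ 2.02467928e-04 -1.07038766e-03 -9.99999407e-01]]
```

Cup-to-post distance measures 142.3 mm, against √(110²+90²) = 142.1. The axis is at about (547.6, −81.4), the post at (585.6, −185) bearing −70°, and the ledge bears about −158°. So the deck is at ≈0, and the post's goal is bearing ≈110°, at (510, 22). Next I move above the post.

Emit:
apply_moves(
  series=[
    [4.475, -2.04, 0, 0, 0, 0, 8.7],
    [4.475, -2.04, 0, 0, 0, 0, 8.7],
    [4.475, -2.04, 0, 0, 0, 0, 8.7],
    [4.475, -2.04, 0, 0, 0, 0, 8.7],
    [4.475, -2.04, 0, 0, 0, 0, 8.7],
    [4.475, -2.04, 0, 0, 0, 0, 8.7],
    [4.475, -2.04, 0, 0, 0, 0, 8.7],
    [4.475, -2.04, 0, 0, 0, 0, 8.7],
    [4.475, -2.04, 0, 0, 0, 0, 8.7],
    [4.475, -2.04, 0, 0, 0, 0, 8.7],
    [0, 0, 0, 0, 0, 0, 8.7],
    [0, 0, 0, 0, 0, 0, 8.7],
  ],
)

```text
t: 1.75
ee_pos: [585.2, -185.8, 222.3]
orientation: [0.975, 0.222, -0.001, 0.0]
ft_force: [0.8, 0.3, -0.1]
width: 1.002
```

Emit:
apply_moves(
  series=[
    [0, 0, 3, 0, 0, 0, 8.7],
    [0, 0, 3, 0, 0, 0, 8.7],
    [0, 0, 3, 0, 0, 0, 8.7],
    [0, 0, 2, 0, 0, 0, 8.7],
    [0, 0, 1.6, 0, 0, 0, 8.7],
    [0, 0, 0, 0, 0, 0, 5],
    [0, 0, 0, 0, 0, 0, 5],
    [0, 0, 0, 0, 0, 0, 5],
  ],
)

```text
t: 2.75
ee_pos: [586.3, -186.2, 97.6]
orientation: [0.975, 0.222, 0.001, 0.001]
ft_force: [0.7, 0.7, -0.5]
width: 0.749
```

Run:
```python
from h import *
c=env.capture("wrist");cv2.imwrite("pics/w1.png",c["frame"])
c=env.capture("scene");cv2.imwrite("pics/s1.png",cv2.resize(c["frame"][80:300,80:340],None,fx=3,fy=2.7))
```

```text
(no output)
```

View pics/w1.png

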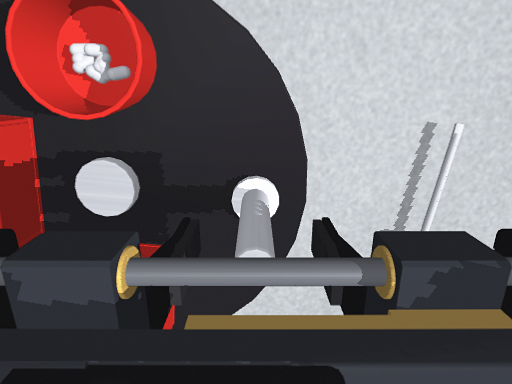

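View pics/s1.png

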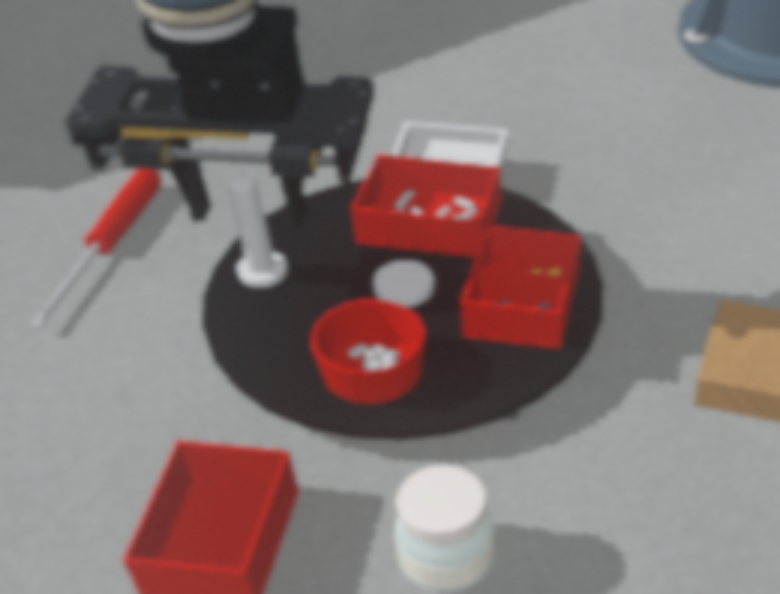

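The post (wrist image about 255,225) stands centred between the fingers (about 190 and 325), so I close.

Emit:
apply_moves(
  series=[
    [0, 0, 0, 0, 0, 0, 1.5],
    [0, 0, 0, 0, 0, 0, 1.5],
    [0, 0, 0, 0, 0, 0, 1.5],
    [0, 0, 0, 0, 0, 0, 1.5],
    [0, 0, 0, 0, 0, 0, 1.5],
    [0, 0, 0, 0, 0, 0, 1.5],
  ],
  grip_force=20,
)

```text
t: 3.6
ee_pos: [585.9, -185.9, 96.5]
orientation: [0.975, 0.222, 0.0, 0.0]
ft_force: [0.3, -1.1, -0.7]
width: 0.221
```

Run:
```python
from h import *
s=env.state();print(s["ee_pos"],s["ft_force"],s["wrist_torque"],s["width"]*87)
A=np.array([547.6,-81.4]);x=np.array([.9014,.433]);y=np.array([.433,-.9014])
p0=None
for d in range(-70,114,4):
    p=A+110.3*np.array([np.cos(np.radians(d)),np.sin(np.radians(d))])
    if p0 is not None: e=(p-p0)/10;print(d,np.round(p,0),"%.2f %.2f"%(e@x,e@y))
    p0=p
```

```text
[ 585.85560294 -185.86302025   96.52113254] [ 0.31928215 -1.10178412 -0.6987799 ] [-0.12745656 -0.09922599  0.01188364] 19.219235798494235
-66 [ 592. -182.] 0.77 0.05
-62 [ 599. -179.] 0.77 -0.00
-58 [ 606. -175.] 0.77 -0.06
-54 [ 612. -171.] 0.76 -0.11
-50 [ 618. -166.] 0.75 -0.16
-46 [ 624. -161.] 0.74 -0.22
-42 [ 630. -155.] 0.72 -0.27
-38 [ 635. -149.] 0.70 -0.32
-34 [ 639. -143.] 0.68 -0.37
-30 [ 643. -137.] 0.65 -0.41
-26 [ 647. -130.] 0.62 -0.46
-22 [ 650. -123.] 0.59 -0.50
-18 [ 653. -115.] 0.55 -0.54
-14 [ 655. -108.] 0.51 -0.58
-10 [ 656. -101.] 0.47 -0.61
-6 [657. -93.] 0.43 -0.64
-2 [658. -85.] 0.38 -0.67
2 [658. -78.] 0.33 -0.69
6 [657. -70.] 0.28 -0.72
10 [656. -62.] 0.23 -0.73
14 [655. -55.] 0.18 -0.75
18 [653. -47.] 0.13 -0.76
22 [650. -40.] 0.08 -0.77
26 [647. -33.] 0.02 -0.77
30 [643. -26.] -0.03 -0.77
34 [639. -20.] -0.09 -0.77
38 [635. -13.] -0.14 -0.76
42 [630.  -8.] -0.19 -0.75
46 [624.  -2.] -0.24 -0.73
50 [618.   3.] -0.29 -0.71
54 [612.   8.] -0.34 -0.69
58 [606.  12.] -0.39 -0.66
62 [599.  16.] -0.43 -0.64
66 [592.  19.] -0.48 -0.60
70 [585.  22.] -0.52 -0.57
74 [578.  25.] -0.56 -0.53
78 [571.  26.] -0.59 -0.49
82 [563.  28.] -0.63 -0.45
86 [555.  29.] -0.66 -0.40
90 [548.  29.] -0.68 -0.36
94 [540.  29.] -0.71 -0.31
98 [532.  28.] -0.73 -0.26
102 [525.  26.] -0.74 -0.21
106 [517.  25.] -0.75 -0.16
110 [510.  22.] -0.76 -0.10
```

The post is gripped (width 19.2 mm). I turn it in arc steps and watch the force.

Emit:
apply_moves(
  series=[
    [0.77, 0.05, 0, 0, 0, 0, 1.5],
    [0.77, 0, 0, 0, 0, 0, 1.5],
    [0.77, -0.06, 0, 0, 0, 0, 1.5],
    [0.76, -0.11, 0, 0, 0, 0, 1.5],
    [0.75, -0.16, 0, 0, 0, 0, 1.5],
    [0.74, -0.22, 0, 0, 0, 0, 1.5],
    [0.72, -0.27, 0, 0, 0, 0, 1.5],
    [0.7, -0.32, 0, 0, 0, 0, 1.5],
  ],
  grip_force=25,
)

```text
t: 4.6
ee_pos: [636.4, -151.5, 96.6]
orientation: [0.975, 0.222, 0.001, 0.002]
ft_force: [1.0, -6.0, -1.4]
width: 0.218
```

Run:
```python
from h import *
s=env.state();print(s["ee_pos"],s["ft_force"],s["wrist_torque"],s["width"]*87)
c=env.capture("wrist");cv2.imwrite("pics/w2.png",c["frame"])
```

```text
[ 636.40068791 -151.48887199   96.5630209 ] [ 1.0413833  -5.96148031 -1.35283164] [-0.93087983 -0.01820045  0.27489894] 18.93326037906598
```

View pics/w2.png

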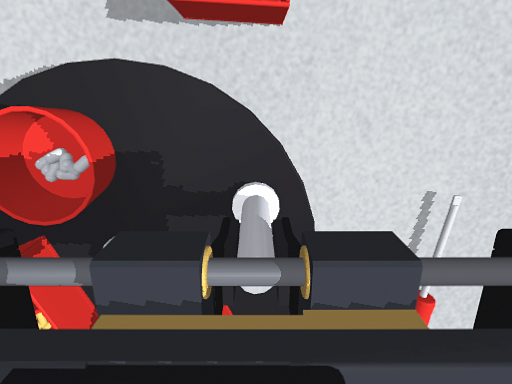

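The deck follows: the cup has turned left and the post is still between the pads at (255,230). Forces are about 6 N, so I continue.

Emit:
apply_moves(
  series=[
    [0.68, -0.37, 0, 0, 0, 0, 1.5],
    [0.65, -0.41, 0, 0, 0, 0, 1.5],
    [0.62, -0.46, 0, 0, 0, 0, 1.5],
    [0.59, -0.5, 0, 0, 0, 0, 1.5],
    [0.55, -0.54, 0, 0, 0, 0, 1.5],
    [0.51, -0.58, 0, 0, 0, 0, 1.5],
    [0.47, -0.61, 0, 0, 0, 0, 1.5],
    [0.43, -0.64, 0, 0, 0, 0, 1.5],
    [0.38, -0.67, 0, 0, 0, 0, 1.5],
    [0.33, -0.69, 0, 0, 0, 0, 1.5],
    [0.28, -0.72, 0, 0, 0, 0, 1.5],
    [0.23, -0.73, 0, 0, 0, 0, 1.5],
  ],
)

```text
t: 6.15
ee_pos: [665.4, -62.5, 97.3]
orientation: [0.975, 0.222, 0.009, 0.003]
ft_force: [13.1, 1.0, -8.6]
width: 0.219
```

Run:
```python
from h import *
s=env.state();print(s["ee_pos"],s["ft_force"],s["wrist_torque"],s["width"]*87)
c=env.capture("wrist");cv2.imwrite("pics/w3.png",c["frame"])
```

```text
[665.37868562 -62.54089827  97.2967701 ] [13.07601774  0.99369193 -8.57801002] [-0.01512727 -2.0778381   0.30827909] 19.077889047300836
```

View pics/w3.png

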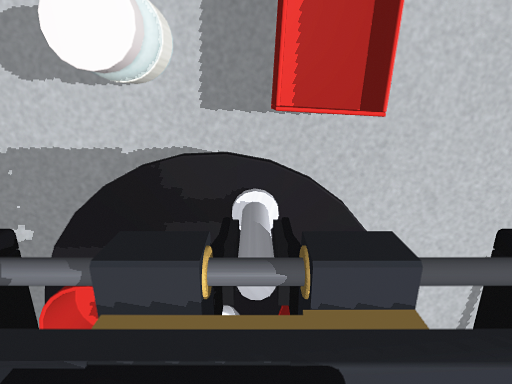

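The tool has been pushed about 9 mm outward with 13 N, so my axis estimate looks off. I check it before going on.

Run:
```python
from h import *
from scipy.spatial.transform import Rotation as R
s=env.state();q=R.from_quat(s["orientation"]).as_matrix();print(q[:,2],np.array(s["ee_pos"])-19*q[:,2],s["joint_pos"])
p=[np.array(v) for v in[(585.9,-185.9),(636.4,-151.5),(665.4,-62.5)]]
M=np.array([p[1]-p[0],p[2]-p[0]])*2;b=[p[1]@p[1]-p[0]@p[0],p[2]@p[2]-p[0]@p[0]]
a=np.linalg.solve(M,b);print("circ",a,np.hypot(*(p[0]-a)))
t=env.capture("top");c=env.capture("scene")
cv2.imwrite("pics/t3.png",cv2.resize(t["frame"][60:320,180:440],None,fx=2.3,fy=2.3,interpolation=cv2.INTER_CUBIC))
cv2.imwrite("pics/s3.png",cv2.resize(c["frame"][60:300,80:360],None,fx=2.5,fy=2.5,interpolation=cv2.INTER_CUBIC))
for A in [(547.6,-81.4,35),a.tolist()+[35]]:
  A=np.array(A)
  r=np.array([A+150*np.array([np.cos(k),np.sin(k),0]) for k in np.linspace(0,6.28,40)])
```

```text
[ 1.85354227e-02  8.23155540e-04 -9.99827865e-01] [664.51126628 -60.86825547 116.30304901] [-0.26089236  0.72431752  1.4331685   0.0067769   0.96642031  0.85892469]
circ [545.79059024 -72.75086648] 120.04787031623583
```

View pics/t3.png

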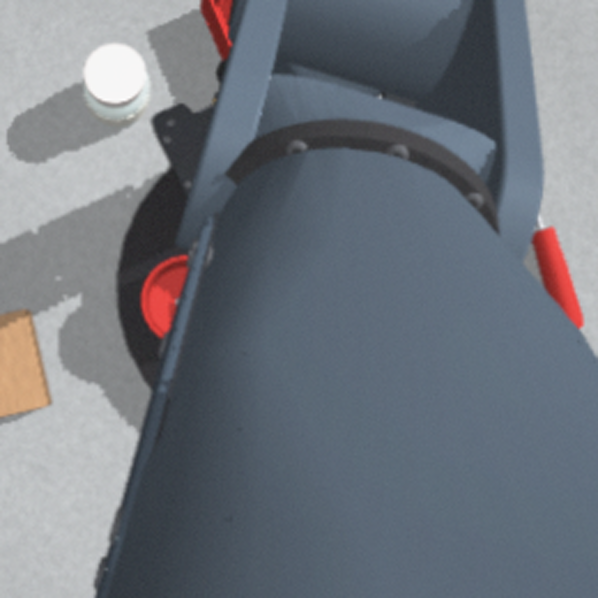

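View pics/s3.png

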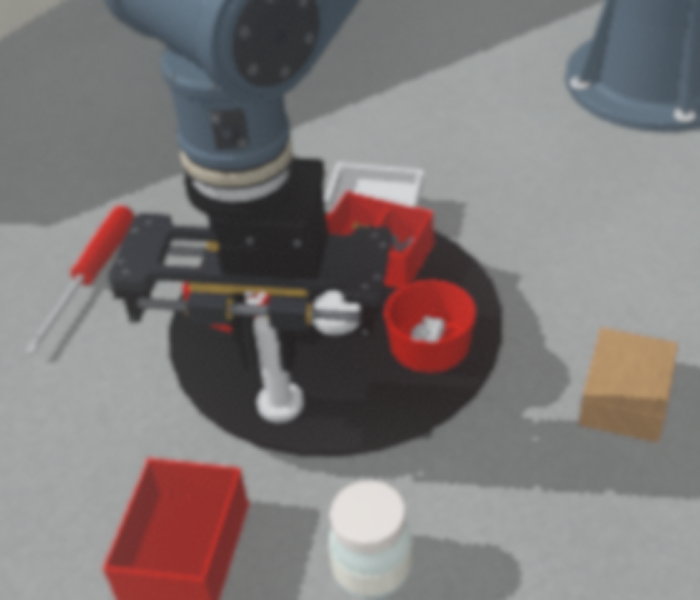

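Run:
```python
from h import *
from scipy.spatial.transform import Rotation as R
c=env.capture("wrist");s=env.state();H=np.array(c["hand_eye"]);K=c["intrinsics"];D=c["dist"];print(H.round(3).tolist(),K[0,0],D)
def w(px,ee,q,z):
    n=cv2.undistortPoints(np.array([[px]],float),K,D)[0,0]
    Rt=R.from_quat(q).as_matrix();o=np.array(ee)+Rt@H[:3,3];d=Rt@H[:3,:3]@np.array([n[0],n[1],1])
    return o+d*(z-o[2])/d[2]
for nm,px,ee,q in(("w1",(255,199),(586.2,-186.1,97.0),(.975,.222,0,0)),("w2",(256,204.5),(636.4,-151.5,96.6),(.975,.222,.001,.002)),("w3",(255,211),s["ee_pos"],s["orientation"])):
    X=w(px,ee,q,42);print(nm,X,np.array(ee)-X, np.hypot(*(X[:2]-[547.6,-81.4])))
im={n:cv2.imread(f"pics/{n}.png") for n in("w1","w2","w3")}
cv2.imwrite("pics/cmp.png",np.hstack([cv2.resize(im[n][160:320,190:330],None,fx=1.9,fy=3) for n in im]))
st=s;print(st["ee_pos"],st["ft_force"])
```

```text
[[-0.001, -0.958, -0.288, 78.117], [1.0, -0.001, 0.0, 1.039], [-0.001, -0.288, 0.958, -162.333], [0.0, 0.0, 0.0, 1.0]] 307.5470334173899 [-0.00676109  0.          0.          0.          0.        ]
w1 [ 587.94315378 -186.04928938   42.        ] [-1.74315378e+00 -5.07106153e-02  5.50000000e+01] 112.15633653701259
w2 [ 634.8013452  -154.14334169   42.        ] [ 1.5986548   2.64334169 54.6       ] 113.55909635371806
w3 [658.89692476 -65.14244684  42.        ] [ 5.97672316  4.0559868  55.27085291] 112.47805783762605
[664.87364791 -61.08646003  97.27085291] [13.22124134  4.12503252 -8.55423073]
```

View pics/cmp.png

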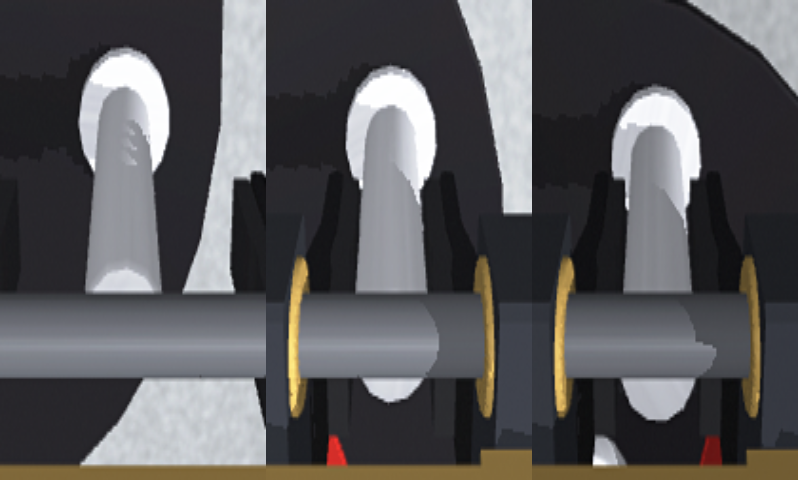

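The axis was right. The pads have slid about 7 mm ahead of the post along their width (tool x). The deck is now within the pull-in zone of the middle detent, so I let go, look, and regrasp with the jaws tangential. From there I turn the tool with the deck so the pads can't slip.

Emit:
apply_moves(
  series=[
    [0, 0, 0, 0, 0, 0, 8.7],
    [0, 0, 0, 0, 0, 0, 8.7],
    [0, 0, 0, 0, 0, 0, 8.7],
    [0, 0, 0, 0, 0, 0, 8.7],
    [0, 0, 0, 0, 0, 0, 8.7],
    [0, 0, 0, 0, 0, 0, 8.7],
  ],
)

```text
t: 7.1
ee_pos: [656.4, -63.2, 96.6]
orientation: [0.975, 0.222, -0.0, 0.0]
ft_force: [0.3, 0.5, 0.0]
width: 0.82
```

```bash
cat >> h.py <<'E'
from scipy.spatial.transform import Rotation as R
def wpt(c,px,s,z):
    H=np.array(c["hand_eye"]);n=cv2.undistortPoints(np.array([[px]],float),c["intrinsics"],c["dist"])[0,0]
    Rt=R.from_quat(s["orientation"]).as_matrix();o=np.array(s["ee_pos"])+Rt@H[:3,3];d=Rt@H[:3,:3]@np.array([n[0],n[1],1])
    return o+d*(z-o[2])/d[2]
E
python3 - <<'E'
from h import *
s=env.state();c=env.capture("wrist");print(s["ee_pos"],s["orientation"],s["ft_force"],s["qd"]);cv2.imwrite("pics/w4.png",c["frame"])
for px in[(255,211)]:print(wpt(c,px,s,42))
E
```

```text
[656.40807429 -63.16117555  96.63487328] [ 9.75076363e-01  2.21869505e-01 -5.91665075e-06  9.80262754e-05] [0.25555109 0.4985904  0.00302684] [ 0.00049284  0.0026095  -0.00106253  0.00198513 -0.00045975  0.00041646]
[649.59558169 -67.20294886  42.        ]
```

View pics/w4.png

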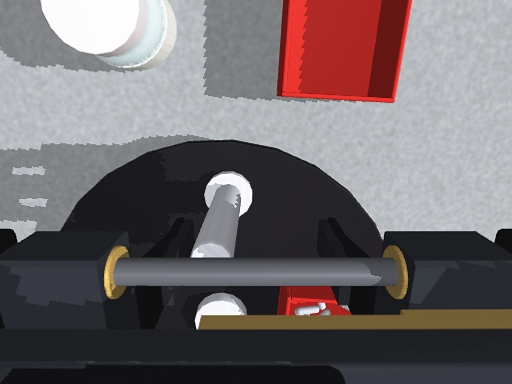

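Run:
```python
from h import *
s=env.state();c=env.capture("wrist")
X=wpt(c,(228.5,193.5),s,42);A=np.array([547.6,-81.4]);v=X[:2]-A;print(X,np.hypot(*v),np.degrees(np.arctan2(v[1],v[0])))
Rt=R.from_quat(s["orientation"]).as_matrix();print("tool delta",Rt.T@(X-s["ee_pos"]))
```

```text
[653.70880956 -43.37293311  42.        ] 112.71706739795522 19.71656436150378
tool delta [  6.08823767 -18.97816477  54.60194152]
```

The post now sits at bearing 19.7°, which is the middle detent. I recentre on it, square the jaws to the tangent, and grip.

Emit:
apply_moves(
  series=[
    [0.2, -1, 0, 0, 0, 0, 8.7],
    [0.2, -0.95, 0, 0, 0, 0, 8.7],
    [0, 0, 0, 0, 0, 5.6, 6],
    [0, 0, 0, 0, 0, 0, 3],
    [0, 0, 0, 0, 0, 0, 1.5],
    [0, 0, 0, 0, 0, 0, 1.5],
    [0, 0, 0, 0, 0, 0, 1.5],
    [0, 0, 0, 0, 0, 0, 1.5],
    [0, 0, 0, 0, 0, 0, 1.5],
  ],
  grip_force=25,
)

```text
t: 8.32
ee_pos: [651.6, -43.6, 96.5]
orientation: [0.985, 0.174, -0.0, -0.0]
ft_force: [-0.5, -0.3, 0.1]
width: 0.287
```

Run:
```python
from h import *
s=env.state();c=env.capture("wrist");print(s["ee_pos"],s["ft_force"],s["width"]*87,s["joint_pos"]);cv2.imwrite("pics/w5.png",c["frame"])
```

```text
[651.62245877 -43.61344171  96.53806905] [-0.4917235  -0.26099837  0.11541072] 24.92949302688501 [-2.37623439e-01  7.15287211e-01  1.45838355e+00 -8.35949919e-07
  9.67931776e-01  9.83161675e-01]
```

View pics/w5.png

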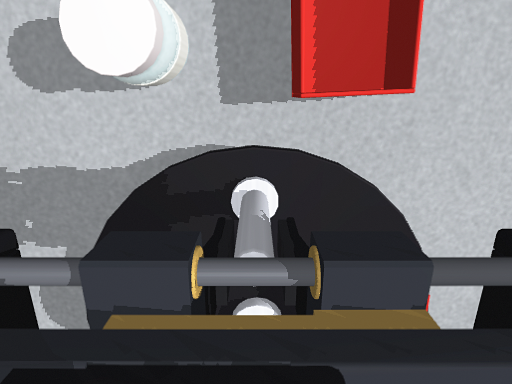

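The post foot is at (255,200), centred as at the first grasp. I finish closing and turn.

Emit:
apply_moves(
  series=[
    [0, 0, 0, 0, 0, 0, 1.5],
    [0, 0, 0, 0, 0, 0, 1.5],
    [-0.03, -0.77, 0, 0, 0, -4, 1.5],
    [-0.03, -0.77, 0, 0, 0, -4, 1.5],
    [-0.03, -0.77, 0, 0, 0, -4, 1.5],
    [-0.03, -0.77, 0, 0, 0, -4, 1.5],
    [-0.03, -0.77, 0, 0, 0, -4, 1.5],
    [-0.03, -0.77, 0, 0, 0, -4, 1.5],
    [-0.03, -0.77, 0, 0, 0, -4, 1.5],
    [-0.03, -0.77, 0, 0, 0, -4, 1.5],
    [-0.03, -0.77, 0, 0, 0, -4, 1.5],
    [-0.03, -0.77, 0, 0, 0, -4, 1.5],
  ],
)

```text
t: 9.88
ee_pos: [602.7, 13.4, 96.5]
orientation: [0.865, 0.502, -0.0, 0.001]
ft_force: [-0.6, -2.2, -0.1]
width: 0.224
```

Run:
```python
from h import *
s=env.state();c=env.capture("wrist");print(s["ee_pos"],s["ft_force"],s["width"]*87,s["joint_pos"]);cv2.imwrite("pics/w6.png",c["frame"])
v=np.array(s["ee_pos"])[:2]-[547.6,-81.4];print(np.hypot(*v),np.degrees(np.arctan2(v[1],v[0])))
```

```text
[602.72332087  13.35834173  96.51579232] [-0.56121865 -2.20810915 -0.13078782] 19.466959047757417 [-0.16229805  0.6616985   1.59386306 -0.00179793  0.88566489  0.35860471]
109.62537950597269 59.81235482159006
```

View pics/w6.png

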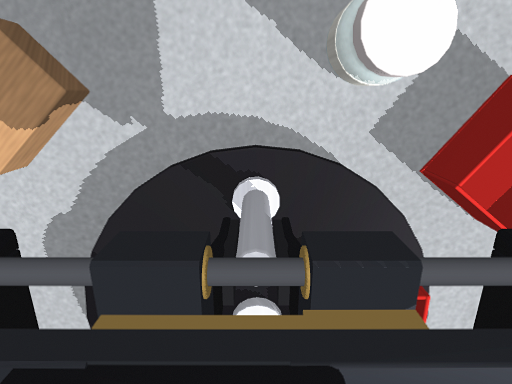

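Now the post stays centred (255,200), at bearing 59.8° with only 2 N. Another 50° brings it to the station.

Emit:
apply_moves(
  series=[
    [-0.03, -0.77, 0, 0, 0, -4, 1.5],
    [-0.03, -0.77, 0, 0, 0, -4, 1.5],
    [-0.03, -0.77, 0, 0, 0, -4, 1.5],
    [-0.03, -0.77, 0, 0, 0, -4, 1.5],
    [-0.03, -0.77, 0, 0, 0, -4, 1.5],
    [-0.03, -0.77, 0, 0, 0, -4, 1.5],
    [-0.03, -0.77, 0, 0, 0, -4, 1.5],
    [-0.03, -0.77, 0, 0, 0, -4, 1.5],
    [-0.03, -0.77, 0, 0, 0, -4, 1.5],
    [-0.03, -0.77, 0, 0, 0, -4, 1.5],
    [-0.03, -0.77, 0, 0, 0, -4, 1.5],
    [-0.03, -0.77, 0, 0, 0, -4, 1.5],
    [0, -0.38, 0, 0, 0, -2, 1.5],
    [0, 0, 0, 0, 0, 0, 1.5],
    [0, 0, 0, 0, 0, 0, 1.5],
  ],
)

```text
t: 11.8
ee_pos: [511.0, 20.2, 96.5]
orientation: [0.573, 0.819, -0.0, 0.002]
ft_force: [1.2, -6.4, -3.7]
width: 0.219
```

Run:
```python
from h import *
s=env.state();c=env.capture("wrist");print(s["ee_pos"],s["ft_force"],s["width"]*87,s["joint_pos"]);cv2.imwrite("pics/w7.png",c["frame"])
v=np.array(s["ee_pos"])[:2]-[547.6,-81.4];print(np.hypot(*v),np.degrees(np.arctan2(v[1],v[0])))
c=env.capture("scene");cv2.imwrite("pics/s7.png",cv2.resize(c["frame"][60:300,80:360],None,fx=2.5,fy=2.5,interpolation=cv2.INTER_CUBIC))
```

```text
[511.0496726   20.18160335  96.50542086] [ 1.21940082 -6.35094109 -3.71448493] 19.079064260014952 [-0.17801966  0.57322916  1.82864344 -0.00311756  0.73729307 -0.52560203]
107.95716081744355 109.78936374868594
```

View pics/w7.png

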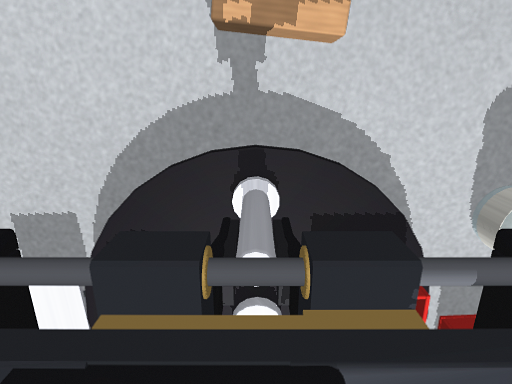

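View pics/s7.png

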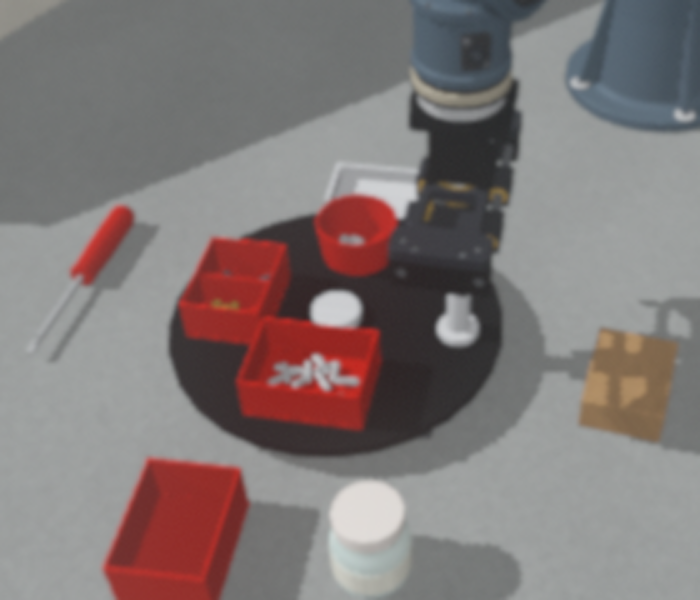

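The cup (355,235 in the crop) stands in front of the ledge. I let go, let it settle, and lift clear.

Emit:
apply_moves(
  series=[
    [0, 0, 0, 0, 0, 0, 5],
    [0, 0, 0, 0, 0, 0, 8.7],
    [0, 0, 0, 0, 0, 0, 8.7],
    [0, 0, 0, 0, 0, 0, 8.7],
    [0, 0, 0, 0, 0, 0, 8.7],
    [0, 0, 0, 0, 0, 0, 8.7],
    [0, 0, 0, 0, 0, 0, 8.7],
    [0, 0, 0, 0, 0, 0, 8.7],
    [0, 0, -2, 0, 0, 0, 8.7],
    [0, 0, -3, 0, 0, 0, 8.7],
    [0, 0, -4, 0, 0, 0, 8.7],
    [0, 0, -4, 0, 0, 0, 8.7],
    [0, 0, 0, 0, 0, 0, 8.7],
  ],
)

```text
t: 13.52
ee_pos: [512.0, 21.5, 229.7]
orientation: [0.573, 0.819, 0.002, 0.004]
ft_force: [0.4, 0.7, -0.4]
width: 0.998
```

Run:
```python
from h import *
s=env.state();print(s["ee_pos"],R.from_quat(s["orientation"]).as_matrix().round(2).tolist())
```

```text
[512.02790793  21.51435981 229.65941681] [[-0.34, 0.94, 0.01], [0.94, 0.34, -0.0], [-0.0, 0.01, -1.0]]
```

Emit:
apply_moves(
  series=[
    [4, 0, 0, 0, 0, 0, 8.7],
    [4, 0, 0, 0, 0, 0, 8.7],
    [4, 0, 0, 0, 0, 0, 8.7],
    [4, 0, 0, 0, 0, 0, 8.7],
    [4, 0, 0, 0, 0, 0, 8.7],
    [4, 0, 0, 0, 0, 0, 8.7],
    [4, 0, 0, 0, 0, 0, 8.7],
    [4, 0, 0, 0, 0, 0, 8.7],
    [0, 0, 0, 0, 0, 0, 8.7],
    [0, 0, 0, 0, 0, 0, 8.7],
  ],
)

```text
t: 14.78
ee_pos: [399.5, 321.8, 225.5]
orientation: [0.573, 0.82, -0.001, -0.0]
ft_force: [-0.7, -0.3, -0.0]
width: 1.0
```

Run:
```python
from h import *
s=env.state();print(s["t"],s["ee_pos"],s["ft_force"])
t=env.capture("top");f=t["frame"];cv2.imwrite("pics/t9.png",cv2.resize(f[90:310,200:400],None,fx=2.7,fy=2.7,interpolation=cv2.INTER_CUBIC))
hsv=cv2.cvtColor(f,cv2.COLOR_BGR2HSV);rm=(((hsv[...,0]<8)|(hsv[...,0]>172))&(hsv[...,1]>150)).astype(np.uint8)
n,l,st,ce=cv2.connectedComponentsWithStats(rm)
A=np.array([547.6,-81.4])
for i in range(1,n):
    if st[i,4]>150:
        q=(st[i,0]+st[i,2]/2-.5,st[i,1]+st[i,3]/2-.5);X=on(t,q,75);v=X[:2]-A;print(st[i],X,np.hypot(*v),np.degrees(np.arctan2(v[1],v[0])))
```

```text
14.775 [399.50597223 321.79096945 225.53952122] [-0.68827385 -0.3284068  -0.04550832]
[ 268   44   50   58 1880] [773.41400857 -54.92302682  75.        ] 227.36093898086804 6.687466808055723
[ 260  118   61   54 1572] [625.67262847 -50.24400038  75.        ] 84.05969086624016 21.75517813275366
[ 320  142   51   54 1510] [ 580.0693517  -160.39103572   75.        ] 85.40399594888767 -67.65483324667937
[412 159  21  44 455] [ 559.06695535 -320.73125457   75.        ] 239.60580226491223 -87.25691450531356
[ 301  207   40   39 1018] [ 466.01477591 -111.5632596    75.        ] 86.98259032305965 -159.7099039194405
```

View pics/t9.png

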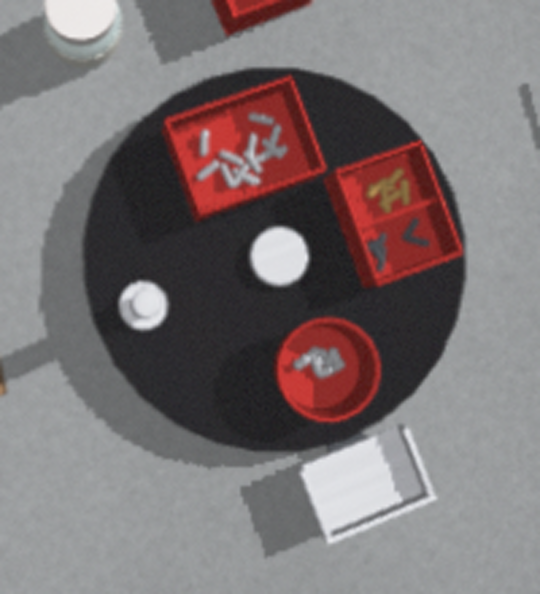

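The cup is at bearing −159.7° and radius 87 mm, facing the ledge. The bins have moved round accordingly. I make one last check that nothing is still moving.

Emit:
apply_moves(
  series=[
    [0, 0, 0, 0, 0, 0, 8.7],
    [0, 0, 0, 0, 0, 0, 8.7],
    [0, 0, 0, 0, 0, 0, 8.7],
    [0, 0, 0, 0, 0, 0, 8.7],
  ],
)

```text
t: 15.32
ee_pos: [400.2, 322.3, 226.6]
orientation: [0.573, 0.819, 0.0, 0.0]
ft_force: [-0.1, -0.1, 0.8]
width: 0.998
```

Run:
```python
from h import *
t=env.capture("top");f=t["frame"]
hsv=cv2.cvtColor(f,cv2.COLOR_BGR2HSV);rm=(((hsv[...,0]<8)|(hsv[...,0]>172))&(hsv[...,1]>150)).astype(np.uint8)
n,l,st,ce=cv2.connectedComponentsWithStats(rm)
print([st[i].tolist() for i in range(1,n) if st[i,4]>900])
P=on(t,(200+145/2.7,90+299/2.7),135)[:2]-[547.6,-81.4];print("post",np.hypot(*P),np.degrees(np.arctan2(P[1],P[0])))
env.close_job()
```

```text
[[268, 44, 50, 58, 1873], [260, 118, 61, 54, 1586], [320, 142, 51, 54, 1509], [302, 207, 39, 39, 1016]]
post 108.98299924564007 108.95843797140385
the job is handed in; nothing more can be done
```

The round cup now stands at the pick-up ledge. I turned the carousel about half a turn counter-clockwise by its post, let go, moved the arm clear, and handed the job in at about 15.4 s.

**Regrasp:** In the first quarter turn the pads slid about 7 mm along the post, and the wrist force rose to 13 N. I let go within reach of the middle detent. The deck pulled itself in there, with the post at bearing 19.7°. I regripped with the jaws along the direction of travel and turned the tool with the deck, reading about 7 N at the end of the turn.

**Last checks after release:**
- **Cup:** it was at bearing −159.7°, 180° from where it started.
- **Post:** it was at 109.0°, where about 110° was expected.
- **Settled:** two top views about 0.6 s apart showed the containers in the same place to within a pixel, with the arm well clear.
- **Disagreement:** the ledge centre, from my rough corner picks, came out near −156° to −158°. That is 2–4° from the cup's bearing, which I put down to rim height and calibration error. The starting bin on its detent gave a similar bearing, −160.6°.

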